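# Pulse the chopper: hold its bayonet lid at half turn

### The arm

A 6-joint arm with a two-finger parallel gripper is mounted at the origin on the work surface. World frame = base frame: x ahead of the robot, y to its left, z up, the work surface at z = 0. Lengths are in mm, angles in degrees, forces in N, time in s.
With the tool pointing down it reaches from about 375 to 975 mm from the base axis. Payload 3.8 kg.
Tool frame: the origin (TCP) lies at the very end of the fingers, on their centre line; the grasp point (between the pads) lies 19 mm behind it (env.grasp_offset is the distance from the TCP to the grasp point, in mm); z points along the fingers, y is the line along which they close (so a half turn about z gives the same grasp; the last joint's range is limited). The gripper opens to 85 mm and grips with 20 to 120 N. Pads are 22 mm wide; open, the fingers measure 114 mm over their backs; the gripper's body (76 mm by 85 mm) begins 54 mm behind the grasp point. The pads swing forward as they close: fully open they stand 13 mm farther back than shut.
Start: joints at [-68.978, 15.12, 91.902, -0, 72.978, -2.114], TCP at [265.212, -620.71, 231.28] pointing down, gripper open.
Joint ranges: [-150.88, 150.88], [-54.13, 125.18], [17.81, 147.31], [-75.09, 255.09], [0, 152.58], [-146.25, 146.25]. Speed limits (degrees/s): [147.25, 147.25, 180, 180, 180, 180].

### API

Orientations are given as [roll, pitch, yaw] about the fixed x, y, z axes, in that order (R = Rz(yaw) Ry(pitch) Rx(roll)).
In Python, from rig import readout, viewer, job, env gives the robot as it stands.
- The arm moves only by the tool apply_moves, never from a script. Its argument "motion" is a list of rows, each a list of 2 entries, a list of its own where there are three numbers: the shift along the tool's x, y, z normalised to -1 to 1, where 1 is 40 mm, then the turn about the tool's z normalised to -1 to 1, where 1 is 8 degrees. In form: [[[x, y, z], yaw], ...]. A call has 1 to 12 rows; each row shifts and turns the commanded pose from where the row before left it, along the tool's axes as they then stand; what a row does not reach is not made up. A row lasts 1/8 s, in which the tool goes at most 62.5 mm and 10.7 degrees, less where a joint would pass 70% of its speed; a pose out of reach is approached as far as the arm can. A call with a number of a shift or a turn outside -1 to 1 is refused whole. A call with a gripper value outside its range is refused whole. "claw" is the gripper command: -1 is shut, 1 is fully open, values between are in proportion, set as the call begins (left out, the last holds). The fingers move at their own pace and stop on an object; the grip force is fixed at half the most. Time passes only in rows, so rows that do not move let the fingers close. It gives the time, the measured TCP pose, the force, the opening and the grip force at its end, in the units of the state.
- readout.observe(): the state, without advancing time (a new reading comes with each control period).
- viewer.capture(name): name is "scene" or "top"; returns a dict with "pixels" (400x640x3 uint8, red, green, blue), "fx", "fy", "cx", "cy" (pixels), "dist" ([k1, k2, p1, p2, k3] as OpenCV has them; the pictures are not rectified), "extrinsics" (4x4, takes a point from camera to world coordinates). Camera axes: x right, y down, z forward; pixel columns grow to the right and rows downward; lengths in mm; the calibration is good to about 2 mm. A picture is of the moment at which its call begins. There is no depth.
- job.job_done(): hands the job in; it is judged then, once.
The state is a dict: "time_s": time; "joints": joint angles; "dq": joint speeds; "effort": joint torques, N m; "tool_pos": TCP position; "ee_rot": TCP orientation; "ft_force": force on the tool from outside, world axes, zero at the start; "moment": the same for the moment, N m; "grip_width": finger opening in mm; "grasp_force": force on a finger pad.
Only numpy, scipy, OpenCV 4.12 (cv2) and the standard library are available. Lean on these libraries where they do the work, as an engineer would, in place of code of your own. Each camera call takes 0.05 s, during which the arm holds its last target. There are 200 camera calls.

### The job

Put the red lid with the black bar grip on the red food chopper, its two orange lugs down through the two slots in the collar until it sits flat, then twist it clockwise (seen from above) against its spring to the yellow mark, halfway between the white open mark and the black lock mark, never going on into the lock. Finish still holding the lid there: the spring turns it back if let go, so do not release it at the end. Leave the other things on the counter where they are.

Things in the scene. Friction and masses are not known exactly. Their poses are not given: they have to be found in the camera images.
- lid_grip (a point): Middle of the lid's black bar grip, on the lid's axis, 39 mm above its underside, 17 mm above the top of its disc. The bar is 60 mm long (along x), 16 mm thick (along y), 34 mm high; z up. The lid starts loose and upright on the counter; it is the same after half a turn, so it fits either way round.
- mouth (a point): Middle of the chopper's mouth, at the collar's top face, 150 mm above the counter; z up. The lip (opening 80 mm, 6 mm thick) has two slots 20 mm wide on the +x and -x sides, reaching 47 mm from the axis. When the lid's lugs are down through them its disc lies on the lip, its grip point 25 mm above this point (2 mm of play upward once turned); lugs lying on the lip leave it at 39 mm.
- chopper: Fixed food chopper: round red base 160 mm across, shoulder 118 mm up, on it an aluminium collar 103 mm across and 32 mm high. Origin under its centre, axes as mouth. Marks on shoulder and collar, each on both sides: white at the slots (lid open), yellow 45 degrees clockwise from above (half turn), black 90 degrees clockwise (lock).
- drive (a joint): Sprung ring in the collar that the lugs push round, rad: 0 at rest, growing clockwise. It moves once the lid is about 0.07 rad past the middle of the slots, so it reads about 0.72 with the lid at the yellow mark. Resists with 0.07 N m at rest, 0.16 N m at yellow; turns the lid back if let go. Beyond 1.15 the lid is in the lock: too far. Hard stop at 1.45.
- lid: Red lid, about 0.2 kg, 56 mm high: disc 104 mm across, 8 mm thick, bar grip on top; below it a plug 76 mm across, 14 mm deep, with an orange lug at its foot on the +x and the -x side, each reaching 45 mm from the axis, 14 mm wide, 6 mm high. Orange noses on the disc's edge show the lugs' direction. Origin on the axis at the plug's underside, z up.
- tub_lid: Bystander: flat white tub lid, 96 mm across, 10 mm thick, with a small blue knob 24 mm high; not for the chopper. Origin at its underside. It may lie in either of the two lid places.
- shaker: Bystander: glass salt shaker, 48 mm across, 100 mm high. Origin at its underside.
- squeeze: Bystander: red squeeze bottle, 58 mm across, 170 mm high. Origin at its underside.
- bowl: Bystander: metal bowl, 150 mm across, 60 mm high. Origin at its underside.
- mug: Bystander: blue mug, 80 mm across, 90 mm high. Origin at its underside.
- spatula: Bystander: spatula with a black handle lying on the counter.
Things that resemble listed ones, but are neither listed nor needed, are in the scene too. Leave any brown or green look-alike of the lid alone.

How it is judged (in metres and radians):
On the way, in this order (a step that is already met when the one before it is completed fails the run):
1. the lid sits flat in the chopper's mouth, lugs through the slots, not yet turned (z of lid_grip in the frame of mouth between 0.02 and 0.029 m and horizontal distance between lid_grip and mouth below 0.006 m and angle between lid_grip's own z axis and vertical below 0.08 rad and value of joint drive below 0.25 rad and angle between the x axis of lid_grip and the x axis of mouth, either way round below 0.35 rad), for 0.1 s.
2. the lid is turned clockwise to the yellow half-turn mark and held there for a second (z of lid_grip in the frame of mouth between 0.02 and 0.029 m and horizontal distance between lid_grip and mouth below 0.006 m and angle between lid_grip's own z axis and vertical below 0.08 rad and value of joint drive between 0.54 and 0.9 rad and angle between the x axis of lid_grip and the x axis of mouth, either way round between 0.605 and 0.965 rad and contact force between the fingers and lid above 2 N), for 1 s.
At the end, for the whole second after the job is handed in: The lid sits in the collar (grip point 20 to 29 mm above the mouth, within 6 mm of its axis, tilted under 0.08 rad), turned clockwise to the yellow mark within about 10 degrees (lid 0.605 to 0.965 rad from open, drive ring 0.54 to 0.90 rad), still, and still held by the gripper (over 2 N) (all of step 2 and velocity of joint drive between -0.1 and 0.1 rad/s); the arm keeps its last pose, push and grip.
It fails at once if the lid is turned on into the lock (value of joint drive above 1.15 rad).
It fails at once if another thing on the counter is pushed away (over 30 mm) (distance of any of tub_lid, shaker, squeeze, bowl, mug, spatula from where it was at the start of the episode above 0.03 m).
It also fails if it takes over 40 s, if anything falls off the work surface, if the arm or the gripper's body presses on something with over 40 N, if the wrist force passes 120 N, or if a joint passes its speed limit or range.

## Working session

There is one attempt and no reset: what is moved stays moved. The work goes in short steps, Python scripts to look and compute and a tool call to move; the robot and the scene stay as the last step left them, time stands still between calls to the robot, and variables do not carry over. Pictures are saved under pics/ and viewed, at most 10 in all, crops included, and the job is handed in when it is done.

Besides the shell and the picture viewer there is one more tool, called after ">>>" as name(argument=value, ...), one argument or row to a line, values as JSON. apply_moves: Moves the arm, as the interface text tells. Its arguments: {"type":"object","properties":{"motion":{"type":"array","items":{"type":"array"}},"claw":{"type":"number"}},"required":["motion"]}

```bash
mkdir -p pics; python3 - <<'E'
from rig import readout, viewer, job, env
import cv2,pickle
print(readout.observe())
for n in ("scene","top"):
    c=viewer.capture(n); pickle.dump(c,open(f"pics/{n}.pkl","wb"))
    cv2.imwrite(f"pics/{n}1.png",c["pixels"][:,:,::-1]); print(n,{k:v for k,v in c.items() if k!="pixels"})
E
```

```text
{'time_s': 0.0, 'joints': array([-6.89778151e+01,  1.51699256e+01,  9.19807491e+01,  1.67349505e-03,
        7.29783062e+01, -2.11468907e+00]), 'dq': array([ 0.02191399, -0.08047027, -0.06900887, -0.01289564, -0.06463929,
       -0.05281463]), 'effort': array([-1.04921695e-03, -5.15119851e+01, -3.67309570e+01, -2.56752332e-05,
        1.31494371e-02, -2.39097591e-05]), 'tool_pos': array([ 264.96667512, -620.02501902,  229.95777547]), 'ee_rot': array([-1.79871166e+02, -6.35736910e-03,  2.31363751e+01]), 'ft_force': array([ 0.37231544, -0.01094864,  0.04570701]), 'moment': array([ 0.02483711, -0.02366637, -0.00942552]), 'grasp_force': 0.0, 'grip_width': 85.29869884862461}
scene {'fx': 393.28743975002493, 'fy': 393.28743975002493, 'cx': 315.162600080214, 'cy': 201.07622359345703, 'dist': array([0.0261309, 0.       , 0.       , 0.       , 0.       ]), 'extrinsics': array([[ 2.33410384e-01,  5.41198208e-01, -8.07851528e-01,
         1.47702643e+03],
       [ 9.72366221e-01, -1.25763975e-01,  1.96691013e-01,
        -2.86846265e+02],
       [ 4.85020398e-03, -8.31437263e-01, -5.55597474e-01,
         7.71415992e+02],
       [ 0.00000000e+00,  0.00000000e+00,  0.00000000e+00,
         1.00000000e+00]])}
top {'fx': 469.78264399412643, 'fy': 469.78264399412643, 'cx': 325.74131849276307, 'cy': 202.93995279527343, 'dist': array([-0.10727899,  0.        ,  0.        ,  0.        ,  0.        ]), 'extrinsics': array([[-2.16982352e-02, -9.98027995e-01,  5.89008258e-02,
         4.26956338e+02],
       [-9.99313350e-01,  2.34206053e-02,  2.87106938e-02,
        -6.45777129e+01],
       [-3.00335692e-02, -5.82374101e-02, -9.97850885e-01,
         1.43957685e+03],
       [ 0.00000000e+00,  0.00000000e+00,  0.00000000e+00,
         1.00000000e+00]])}
```

View pics/scene1.png

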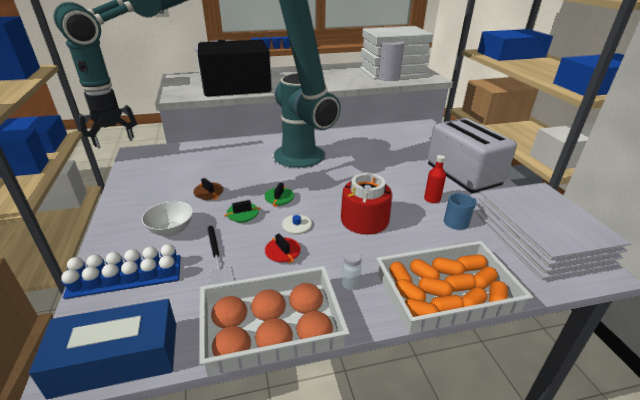

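View pics/top1.png

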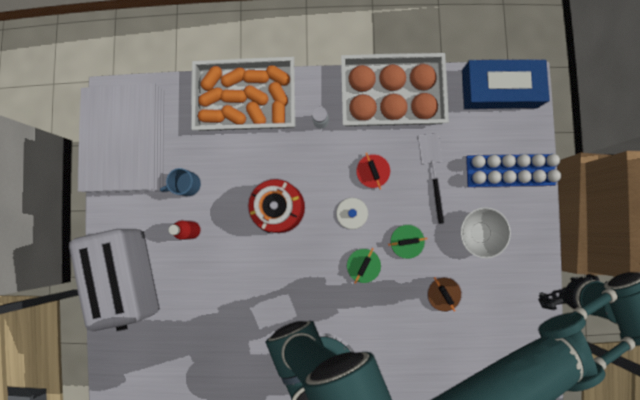

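The red lid is at top (373,171) and scene (283,248). The look-alikes, green at top (407,241) and (364,266) and brown at (444,294), have the wrong colour. The chopper is at top (276,206). I'll confirm with an enlarged crop and measure at the same time.

```bash
cat > h.py <<'E'
import numpy as np,cv2,pickle
def ray(c,uv):
    K=np.array([[c["fx"],0,c["cx"]],[0,c["fy"],c["cy"]],[0,0,1]])
    p=cv2.undistortPoints(np.array(uv,float).reshape(-1,1,2),K,np.array(c["dist"]))[:,0]
    E=c["extrinsics"]; return E[:3,3],np.c_[p,np.ones(len(p))]@E[:3,:3].T
def onz(c,uv,z):
    o,d=ray(c,uv); return o+d*((z-o[2])/d[:,2])[:,None]
def proj(c,P):
    E=c["extrinsics"]; K=np.array([[c["fx"],0,c["cx"]],[0,c["fy"],c["cy"]],[0,0,1]])
    R=E[:3,:3].T
    return cv2.projectPoints(np.array(P,float).reshape(-1,1,3),cv2.Rodrigues(R)[0],-R@E[:3,3],K,np.array(c["dist"]))[0][:,0]
def blobs(m,amin=4):
    n,l,s,ce=cv2.connectedComponentsWithStats(m.astype(np.uint8)); return [(int(s[i,4]),ce[i].round(2).tolist()) for i in range(1,n) if s[i,4]>=amin]
E
python3 - <<'E'
from h import *
cs={n:pickle.load(open(f"pics/{n}.pkl","rb")) for n in("scene","top")}
t=cs["top"]["pixels"][:,:,::-1];s=cs["scene"]["pixels"][:,:,::-1]
f=lambda im,x,y:cv2.resize(im[y:y+50,x:x+66],(400,300),interpolation=cv2.INTER_CUBIC)
cv2.imwrite("pics/crop1.png",np.vstack([np.hstack([f(t,340,146),f(t,243,181)]),np.hstack([f(s,250,222),f(s,334,168)])]))
for n,boxes in (("top",[(350,148,400,196),(240,172,312,240)]),("scene",[(260,230,305,268),(335,168,398,235)])):
  for b in boxes:
    x0,y0,x1,y1=b; im=cs[n]["pixels"][y0:y1,x0:x1].copy(); hsv=cv2.cvtColor(im,cv2.COLOR_RGB2HSV).astype(int)
    H,S,V=hsv[...,0],hsv[...,1],hsv[...,2]
    for nm,m in (("red",((H<4)|(H>174))&(S>150)&(V>70)),("orange",(H>=7)&(H<17)&(S>150)&(V>90)),("yellow",(H>=20)&(H<35)&(S>120)),("black",(V<55)),("white",(S<40)&(V>150))):
      print(n,b,nm,[(a,[c[0]+x0,c[1]+y0]) for a,c in blobs(m)])
E
```

```text
top (350, 148, 400, 196) red [(322, [380.75, 167.67000000000002]), (358, [365.54, 173.56])]
top (350, 148, 400, 196) orange [(16, [367.88, 158.0]), (16, [378.0, 183.12])]
top (350, 148, 400, 196) yellow []
top (350, 148, 400, 196) black [(86, [373.3, 169.82999999999998])]
top (350, 148, 400, 196) white [(285, [370.22, 151.88]), (19, [395.37, 168.68]), (184, [359.98, 191.52]), (4, [383.75, 187.0])]
top (240, 172, 312, 240) red [(149, [268.09, 184.53]), (587, [289.68, 213.27]), (55, [250.87, 203.18]), (64, [256.47, 220.25])]
top (240, 172, 312, 240) orange [(117, [266.44, 203.15]), (17, [295.88, 197.59]), (5, [251.2, 210.8]), (4, [252.5, 214.0])]
top (240, 172, 312, 240) yellow [(11, [295.0, 198.0]), (7, [252.29, 212.43])]
top (240, 172, 312, 240) black [(345, [274.17, 205.09])]
top (240, 172, 312, 240) white [(588, [277.76, 178.36]), (5, [284.0, 177.6]), (403, [272.97, 203.85]), (90, [307.86, 197.53]), (22, [273.5, 204.73]), (64, [308.2, 213.02]), (392, [283.88, 234.62]), (10, [263.8, 225.3])]
scene (260, 230, 305, 268) red [(173, [293.13, 247.34]), (320, [275.46, 252.19])]
scene (260, 230, 305, 268) orange [(8, [273.75, 239.0]), (27, [290.22, 258.3])]
scene (260, 230, 305, 268) yellow []
scene (260, 230, 305, 268) black [(157, [282.2, 243.34])]
scene (260, 230, 305, 268) white [(734, [278.13, 246.56])]
scene (335, 168, 398, 235) red [(1692, [365.01, 212.48]), (25, [387.36, 188.76])]
scene (335, 168, 398, 235) orange [(49, [368.47, 182.57])]
scene (335, 168, 398, 235) yellow [(16, [352.5, 191.75])]
scene (335, 168, 398, 235) black [(8, [362.88, 184.62]), (6, [372.17, 185.67000000000002]), (4, [387.5, 192.0])]
scene (335, 168, 398, 235) white [(964, [370.63, 180.15]), (428, [339.7, 211.63]), (57, [389.86, 232.82])]
```

View pics/crop1.png

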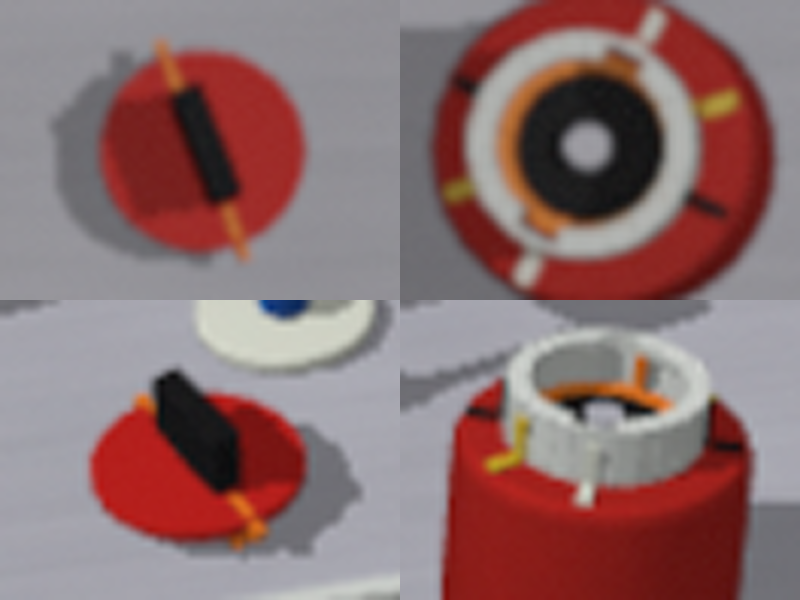

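The crop shows the red lid with black bar at top (373,170), its orange noses at (368,158)/(378,183). The chopper collar is around top (273,205) with white marks at about (285,185)/(264,226), yellow at (295,198)/(252,212).

```bash
python3 - <<'E'
from h import *
from scipy.optimize import least_squares
cs={n:pickle.load(open(f"pics/{n}.pkl","rb")) for n in("scene","top")}
T,S=cs["top"],cs["scene"]
def circ(P):
    r=least_squares(lambda q:np.hypot(P[:,0]-q[0],P[:,1]-q[1])-q[2],[*P[:,:2].mean(0),50],loss="soft_l1",f_scale=1.5); return r.x.round(1),round(float(np.sqrt(np.mean(r.fun**2))),2)
def hsv(c): 
    h=cv2.cvtColor(c["pixels"],cv2.COLOR_RGB2HSV).astype(int);return h[...,0],h[...,1],h[...,2]
def big(m,box,fill=True):
    x0,y0,x1,y1=box; k=np.zeros(m.shape,np.uint8);k[y0:y1,x0:x1]=m[y0:y1,x0:x1]
    return k
# lid in both: disc outline = red+black bar+orange hull
for n,c,box in (("top",T,(350,148,400,196)),("scene",S,(260,230,305,268))):
    H,Sa,V=hsv(c); k=big(((H<4)|(H>174))&(Sa>140)&(V>60),box)
    cont=np.vstack(cv2.findContours(k,0,1)[0]); hull=cv2.convexHull(cont)[:,0].astype(float)
    print(n,"disc circle z22",circ(onz(c,hull,22 if n=="top" else 22)))
    b=big((V<55),box); 
    e=cv2.findContours(b,0,1)[0]; e=max(e,key=len); print(n,"bar rect",cv2.minAreaRect(e))
    ys,xs=np.nonzero(b); P=onz(c,np.c_[xs,ys],56)[:,:2]; u,s,v=np.linalg.svd(P-P.mean(0),full_matrices=False); print(" bar@56",P.mean(0).round(1),np.degrees(np.arctan2(v[0,1],v[0,0]))%180, np.ptp((P-P.mean(0))@v.T,axis=0))
N=onz(T,[[367.88,158],[378,183.12]],18); print("noses",N.round(1),N.mean(0).round(1),np.linalg.norm(N[0]-N[1]),np.degrees(np.arctan2(*(N[0]-N[1])[[1,0]]))%180)
# collar
for n,c,box in (("top",T,(248,180,300,232)),("scene",S,(347,170,390,205))):
    H,Sa,V=hsv(c); k=big((Sa<40)&(V>170 if n=="scene" else V>150),box)
    nn,l,s,ce=cv2.connectedComponentsWithStats(k); 
    for i in range(1,nn):
        if s[i,4]<150: continue
        cc,hh=cv2.findContours((l==i).astype(np.uint8),cv2.RETR_CCOMP,1)
        for q,h in zip(cc,hh[0]):
            if len(q)>25: print(n,"collar",s[i].tolist(),"hole" if h[3]>=0 else "outer",circ(onz(c,q[:,0],150)))
for nm,p in (("white",[[284.6,185.2],[264.5,226.1]]),("yellow",[[295.4,198.1],[252.5,212.7]]),("black",[[294.3,214.6],[254,195.2]])):
    P=onz(T,p,118); print(nm,P.round(1).tolist(),P.mean(0).round(1),np.degrees(np.arctan2(*(P[0]-P[1])[[1,0]]))%180,np.linalg.norm(P[0]-P[1]))
E
```

```text
top disc circle z22 (array([ 605.2, -168.7,   49.2]), 0.46)
top bar rect ((373.2241516113281, 169.8103485107422), (18.012447357177734, 4.642383575439453), 68.19859313964844)
 bar@56 [ 603.5 -167.7] 19.07986176176138 [53.5829254  13.85279088]
scene disc circle z22 (array([ 608.6, -172.5,   51.6]), 0.99)
scene bar rect ((282.34423828125, 243.21307373046875), (20.741973876953125, 8.962581634521484), 50.194427490234375)
 bar@56 [ 623.9 -174.1] 9.557873659788767 [87.296025 29.799356]
noses [[ 645.  -155.1   18. ]
 [ 567.4 -183.6   18. ]] [ 606.2 -169.3   18. ] 82.68239659614824 20.176389757107774
top collar [254, 183, 38, 41, 403] outer (array([502.8, 119.7,  50.6]), 3.43)
top collar [254, 183, 38, 41, 403] hole (array([502.1, 120.3,  41.8]), 3.19)
scene collar [347, 170, 21, 25, 156] outer (array([501.1, 117.7,  51.9]), 15.46)
scene collar [365, 170, 25, 20, 215] outer (array([497.3, 135.7,  47.2]), 16.04)
white [[558.1, 89.0, 118.0], [443.4, 148.1, 118.0]] [500.8 118.6 118. ] 152.74514739572348 128.96539116739064
yellow [[520.7, 59.0, 118.0], [482.1, 181.8, 118.0]] [501.4 120.4 118. ] 107.42547850935068 128.79641297634183
black [[474.1, 62.9, 118.0], [531.8, 176.9, 118.0]] [502.9 119.9 118. ] 63.15650669221499 127.76167907639291
```

Lid at (606,-169) with its bar at about 19.7°. Mouth at (502,119.8), open direction 152.8°. Joint 6's range means grasping at yaw ≈199.7. I move over first, then turn.

>>> apply_moves(
  motion=[
    [[1,-0.585,0],0],
    [[1,-0.585,0],0],
    [[1,-0.585,0],0],
    [[1,-0.585,0],0],
    [[1,-0.585,0],0],
    [[1,-0.585,0],0],
    [[1,-0.585,0],0],
    [[1,-0.585,0],0],
    [[1,-0.585,0],0],
    [[1,-0.585,0],0],
    [[1,-0.585,0],0],
    [[1,-0.585,0],0],
  ],
  claw=1,
)

```text
time_s: 1.6
tool_pos: [596.7, -172.5, 230.7]
ee_rot: [-180.0, 0.0, 23.1]
ft_force: [0.8, -0.5, 0.6]
grip_width: 85.3
grasp_force: 0.0
```

>>> apply_moves(
  motion=[
    [[0.26,0,0],0],
    [[0,0,0],-1],
    [[0,0,0],-1],
    [[0,0,0],-1],
    [[0,0,0],-1],
    [[0,0,0],-1],
    [[0,0,0],-1],
    [[0,0,0],-1],
    [[0,0,0],-1],
    [[0,0,0],-1],
    [[0,0,0],-1],
    [[0,0,0],-1],
  ],
)

```text
time_s: 3.1
tool_pos: [605.1, -170.8, 230.8]
ee_rot: [-179.9, -0.0, 111.4]
ft_force: [-0.2, 0.4, -0.3]
grip_width: 85.1
grasp_force: 0.0
```

>>> apply_moves(
  motion=[
    [[0,0,0.5],-1],
    [[0,0,0.5],-1],
    [[0,0,0.5],-1],
    [[0,0,0.5],-1],
    [[0,0,0.5],-1],
    [[0,0,0],-1],
    [[0,0,0],-1],
    [[0,0,0],-1],
    [[0,0,0],-1],
    [[0,0,0],-1],
    [[0,0,0],-1],
    [[0,0,0],0],
  ],
)

```text
time_s: 4.6
tool_pos: [605.2, -170.6, 130.9]
ee_rot: [180.0, -0.1, -161.0]
ft_force: [-0.5, 0.3, -0.1]
grip_width: 85.5
grasp_force: 0.0
```

>>> apply_moves(
  motion=[
    [[-0.02,0.03,0.65],-0.09],
    [[0,0,0.65],0],
    [[0,0,0.65],0],
    [[0,0,0.6],0],
    [[0,0,0],0],
  ],
)

```text
time_s: 5.22
tool_pos: [603.6, -168.1, 26.7]
ee_rot: [179.8, -0.3, -160.3]
ft_force: [-1.0, 0.2, 1.3]
grip_width: 85.6
grasp_force: 0.0
```

>>> apply_moves(
  motion=[
    [[0,0,0],0],
    [[0,0,0],0],
    [[0,0,0],0],
    [[0,0,0],0],
    [[0,0,0],0],
    [[0,0,0],0],
    [[0,0,0],0],
    [[0,0,0],0],
  ],
  claw=-1,
)

```text
time_s: 6.22
tool_pos: [607.0, -168.7, 30.3]
ee_rot: [-179.9, 0.1, -160.1]
ft_force: [-0.3, -0.6, 6.6]
grip_width: 14.7
grasp_force: 60.2
```

>>> apply_moves(
  motion=[
    [[0,0,-0.4],0],
    [[0,0,-0.8],0],
    [[0,0,-0.85],0],
    [[0,0,-0.85],0.9],
    [[0,0,-0.8],1],
    [[0,0,-0.8],1],
    [[0,0,0],1],
    [[0,0,0],1],
    [[0,0,0],1],
    [[0,0,0],0],
  ],
)

```text
time_s: 7.48
tool_pos: [605.6, -168.2, 209.1]
ee_rot: [-180.0, -0.1, 152.7]
ft_force: [0.4, 0.4, -3.3]
grip_width: 14.8
grasp_force: 59.1
```

>>> apply_moves(
  motion=[
    [[0.6,0.55,0],0],
    [[0.8,0.75,0],0],
    [[0.8,0.75,0],0],
    [[0.8,0.75,0],0],
    [[0.8,0.75,0],0],
    [[0.8,0.75,0],0],
    [[0.6,0.55,0],0],
    [[0.4,0.38,0],0],
    [[0,0,0],0],
    [[0,0,0],0],
  ],
)

```text
time_s: 8.72
tool_pos: [503.3, 119.9, 209.3]
ee_rot: [-180.0, 0.0, 152.7]
ft_force: [0.3, 0.4, -2.0]
grip_width: 15.0
grasp_force: 59.1
```

```bash
python3 - <<'E'
from rig import readout, viewer, job, env
from h import *
for i in range(4):
    o=readout.observe(); print(o["tool_pos"].round(1),o["ee_rot"].round(1),o["ft_force"].round(1))
    if i<2:
        n=("scene","top")[i]; c=viewer.capture(n); pickle.dump(c,open(f"pics/{n}2.pkl","wb"))
    else: viewer.capture("top")
S=pickle.load(open("pics/scene2.pkl","rb"))["pixels"];T=pickle.load(open("pics/top2.pkl","rb"))["pixels"]
f=lambda im,x,y:cv2.resize(im[y:y+100,x:x+66],(396,600),interpolation=cv2.INTER_CUBIC)[:,:,::-1]
cv2.imwrite("pics/hold.png",np.hstack([f(S,334,120),f(T,240,150)]))
E
```

```text
[503.3 119.9 209.3] [-180.     0.   152.7] [ 0.3  0.4 -2. ]
[503.5 119.6 209.3] [-180.     0.   152.7] [-0.7 -0.7 -2.9]
[503.5 119.5 209.3] [-180.     0.   152.6] [-0.1  1.  -2.1]
[503.6 119.5 209.3] [-180.     0.   152.6] [ 0.1 -0.4 -2.1]
```

View pics/hold.png

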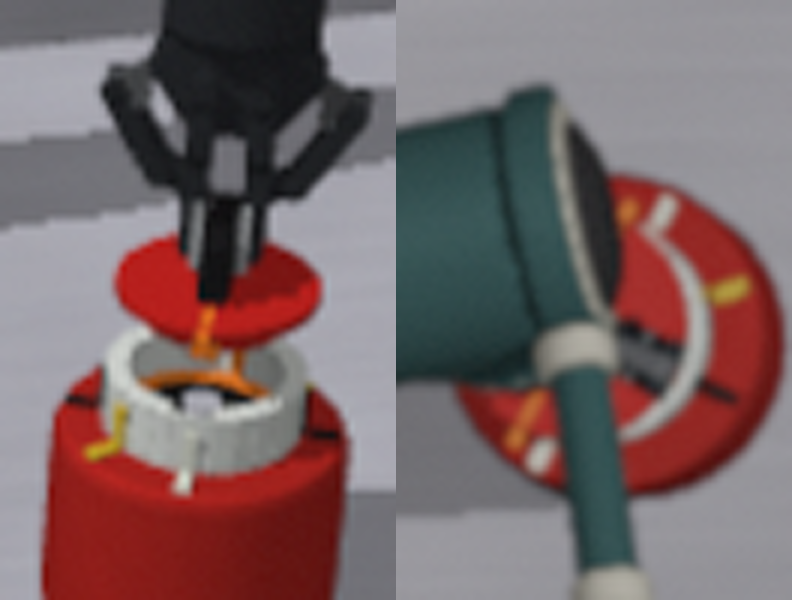

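The lid hangs level, just above the collar. Its bar and noses line up roughly with the white marks, and the offset may be a few mm (scene disc about crop x 218, collar about 205). I'll measure it.

```bash
python3 - <<'E'
from h import *
S=pickle.load(open("pics/scene2.pkl","rb"));T=pickle.load(open("pics/top2.pkl","rb"))
S1=pickle.load(open("pics/scene.pkl","rb"))
th=np.linspace(0,2*np.pi,361)
C=lambda x,y,z,r:np.c_[x+r*np.cos(th),y+r*np.sin(th),0*th+z]
def hsv(c):
    h=cv2.cvtColor(c["pixels"],cv2.COLOR_RGB2HSV).astype(int);return h[...,0],h[...,1],h[...,2]
def edge(row,c0,c1): # subpixel crossing not needed
    pass
H,s,V=hsv(S)
red=((H<4)|(H>174))&(s>140)&(V>60); red[:158]=0; red[181:]=0; red[:,:345]=0; red[:,395:]=0
ys,xs=np.nonzero(red); print("scene disc u",xs.min(),xs.max(),"v",ys.min(),ys.max())
p=np.vstack([proj(S,C(503.5,119.7,z,52)) for z in(201,193)]); print("pred",p.min(0),p.max(0))
col=(s<45)&(V>120); col[:170]=0; col[215:]=0
for v in (188,190,192,194): 
    q=np.nonzero(col[v,345:392])[0]+345; print("collar row",v,q.min(),q.max(), S["pixels"][v,348:354].sum(1).tolist(),S["pixels"][v,382:390].sum(1).tolist())
p=np.vstack([proj(S,C(502,119.8,z,51.5)) for z in(150,118)]); print("pred collar",p.min(0),p.max(0))
base=((H<4)|(H>174))&(s>140)&(V>50); 
for v in (205,212,218): 
    q=np.nonzero(base[v,330:405])[0]+330; print("base row",v,q.min(),q.max())
p=np.vstack([proj(S,C(502,119.8,z,80)) for z in (60,80,100)]); print("base pred",p[:,0].min(),p[:,0].max()); 
for z in (60,80,100):
    p=proj(S,C(502,119.8,z,80));print(z,p[p[:,0].argmin()],p[p[:,0].argmax()])
H,s,V=hsv(T); o=(H>=6)&(H<17)&(s>150)&(V>90); o[:,:250]=0;o[:180]=0;o[230:]=0;o[:,300:]=0
print(blobs(o))
for z in (195,197): print("pred noses",[proj(T,[[503.5+k*48*np.cos(np.radians(152.7)),119.7+k*48*np.sin(np.radians(152.7)),z]])[0] for k in(1,-1)])
E
```

```text
scene disc u 353 386 v 159 177
pred [352.6352635  158.51818691] [387.65727257 177.62989332]
collar row 188 351 391 [203, 191, 299, 427, 475, 403] [349, 324, 228, 108, 156, 158, 154, 205]
collar row 190 352 380 [227, 223, 287, 410, 465, 376] [349, 316, 205, 119, 146, 148, 155, 155]
collar row 192 355 381 [230, 226, 226, 299, 384, 365] [348, 302, 151, 110, 71, 60, 59, 58]
collar row 194 355 380 [299, 348, 365, 373, 374, 330] [295, 204, 153, 155, 150, 154, 152, 149]
pred collar [351.28936543 172.63108645] [385.54043907 198.7789072 ]
base row 205 342 390
base row 212 341 389
base row 218 341 388
base pred 341.4085572909123 393.09642856475955
60 [341.40855729 204.06845544] [391.64965088 207.46783146]
80 [341.67125106 198.88598708] [392.36618338 202.2501716 ]
100 [341.93888674 193.61088798] [393.09642856 196.93806552]
[(17, [278.06, 185.12]), (18, [296.06, 197.61]), (36, [261.06, 219.61])]
pred noses [array([262.16085429, 219.25230169]), array([278.07224277, 186.96484343])]
pred noses [array([262.03707559, 219.23451093]), array([277.97398491, 186.89579647])]
```

>>> apply_moves(
  motion=[
    [[0.035,-0.025,0.2],0],
    [[0,0,0.2],0],
    [[0,0,0.15],0],
    [[0,0,0.05],0],
    [[0,0,0],0],
    [[0,0,0],0],
  ],
)

```text
time_s: 9.68
tool_pos: [501.9, 120.2, 185.6]
ee_rot: [180.0, 0.0, 152.7]
ft_force: [-0.4, -0.0, -2.1]
grip_width: 15.1
grasp_force: 59.1
```

>>> apply_moves(
  motion=[
    [[0,0,0.05],0],
    [[0,0,0.05],0],
    [[0,0,0.05],0],
    [[0,0,0],0],
  ],
)

```text
time_s: 10.18
tool_pos: [501.8, 120.1, 179.8]
ee_rot: [180.0, 0.0, 152.7]
ft_force: [-0.7, -1.3, 1.0]
grip_width: 15.1
grasp_force: 59.7
```

>>> apply_moves(
  motion=[
    [[0,0,0.05],0],
    [[0,0,0],0],
  ],
)

```text
time_s: 10.42
tool_pos: [502.6, 119.9, 178.1]
ee_rot: [179.9, 0.1, 152.7]
ft_force: [-0.1, -2.0, 3.1]
grip_width: 15.0
grasp_force: 59.8
```

```bash
python3 - <<'E'
from rig import readout, viewer, job, env
from h import *
o=readout.observe(); print(o["tool_pos"],o["ft_force"],o["moment"],o["ee_rot"])
S=viewer.capture("scene");T=viewer.capture("top");pickle.dump((S,T),open("pics/c3.pkl","wb"))
f=lambda im,x,y:cv2.resize(im[y:y+60,x:x+40],(400,600),interpolation=cv2.INTER_CUBIC)[:,:,::-1]
cv2.imwrite("pics/hold3.png",np.hstack([f(S["pixels"],349,152),f(T["pixels"],255,176)]))
E
```

```text
[502.64957999 119.91201875 178.11746884] [-0.14460696 -1.99378098  3.12887646] [-0.2040712  -0.0994838   0.02949955] [1.79943183e+02 1.33467892e-01 1.52659289e+02]
```

View pics/hold3.png

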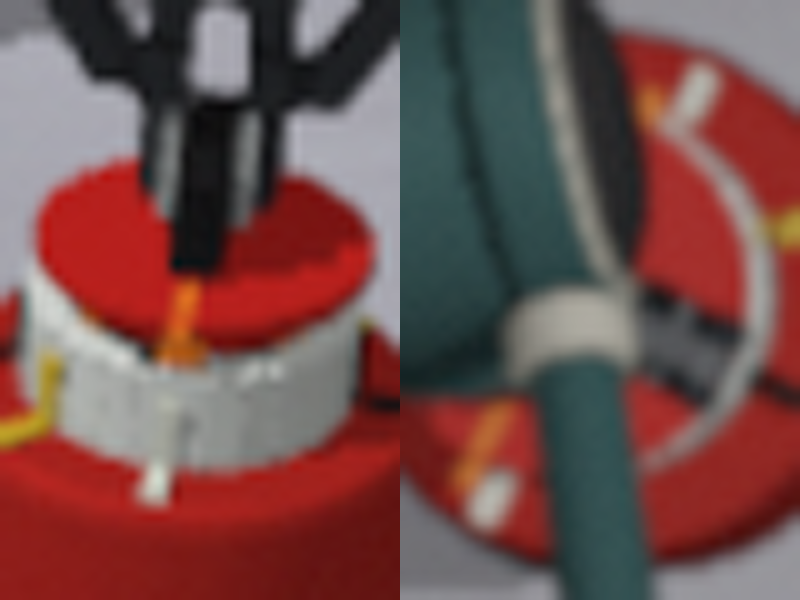

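The scene crop shows the lugs resting on the collar, with the disc (centre crop x≈205) about 1 px right (+y) of the collar (≈191) once perspective is allowed for. I'll check against the top view.

```bash
python3 - <<'E'
from h import *
S,T=pickle.load(open("pics/c3.pkl","rb"))
P=onz(T,[[280,185.8],[262.5,221.3]],168); print("noses",P.round(1).tolist(),P.mean(0),np.degrees(np.arctan2(*(P[1]-P[0])[[1,0]])),np.linalg.norm(P[1]-P[0]))
c=cv2.cvtColor(T["pixels"],cv2.COLOR_RGB2HSV).astype(int); o=(c[...,0]>=6)&(c[...,0]<17)&(c[...,1]>140)&(c[...,2]>90); o[:,:250]=0;o[:180]=0;o[230:]=0;o[:,290:]=0
for a,q in blobs(o): print(a,q,onz(T,[q],168).round(1))
w=(c[...,1]<60)&(c[...,2]>140); w[:178]=0;w[232:]=0;w[:,:255]=0;w[:,:]=w
for a,q in blobs(w[:, :300]): print("w",a,q,onz(T,[q],118).round(1))
th=np.linspace(0,2*np.pi,361)
C=lambda x,y,z,r:np.c_[x+r*np.cos(th),y+r*np.sin(th),0*th+z]
p=proj(S,C(502.6,119.9,171,52));q=proj(S,C(502,119.8,150,51.5));print("scene pred disc",p.min(0),p.max(0),"collar",q.min(0),q.max(0),"meas disc",349+3.5,349+37.5,"collar",351,349+36.2)
E
```

```text
noses [[551.8, 95.9, 168.0], [456.0, 145.3, 168.0]] [503.89205339 120.60446987 168.        ] 152.68899213324946 107.83182194374857
13 [279.38, 185.92] [[551.5  97.6 168. ]]
29 [262.66, 220.24] [[458.9 144.9 168. ]]
w 100 [293.57, 181.29] [[568.6  63.3 118. ]]
w 17 [283.59, 186.0] [[555.9  92.  118. ]]
w 36 [289.36, 200.08] [[515.5  76.2 118. ]]
w 47 [272.57, 207.98] [[494.2 124.3 118. ]]
w 16 [263.69, 225.38] [[445.5 150.4 118. ]]
w 32 [296.44, 229.16] [[432.9  57.6 118. ]]
scene pred disc [352.18852878 166.84844875] [386.53824662 183.93851578] collar [351.8697759  172.63108645] [385.54043907 189.79640963] meas disc 352.5 386.5 collar 351 385.2
```

>>> apply_moves(
  motion=[
    [[0.01,-0.025,0],0],
    [[0.01,-0.025,0],0],
    [[0,0,0.05],0],
    [[0,0,0],0],
  ],
)

```text
time_s: 11.02
tool_pos: [501.6, 118.5, 175.6]
ee_rot: [179.9, 0.2, 152.7]
ft_force: [5.1, -2.6, 0.1]
grip_width: 15.2
grasp_force: 59.4
```

>>> apply_moves(
  motion=[
    [[-0.025,0,0],0],
    [[0,0,0.05],0],
    [[0,0,0.05],0],
    [[0,0,0],0],
  ],
)

```text
time_s: 11.52
tool_pos: [501.6, 118.3, 171.3]
ee_rot: [179.9, 0.1, 152.7]
ft_force: [5.2, -1.1, -1.0]
grip_width: 14.8
grasp_force: 59.4
```

>>> apply_moves(
  motion=[
    [[-0.02,0,0.04],0],
    [[0,0,0.05],0],
    [[0,0,0.05],0],
    [[0,0,0],0],
  ],
)

```text
time_s: 12.02
tool_pos: [501.8, 117.9, 166.3]
ee_rot: [180.0, 0.0, 152.7]
ft_force: [3.7, 0.2, 4.9]
grip_width: 15.2
grasp_force: 60.0
```

>>> apply_moves(
  motion=[
    [[-0.01,0,0.04],0],
    [[0,0,0],0],
    [[0,0,0],0],
  ],
)

```text
time_s: 12.4
tool_pos: [501.8, 117.9, 166.3]
ee_rot: [180.0, -0.0, 152.7]
ft_force: [-2.1, -0.7, 14.7]
grip_width: 14.9
grasp_force: 61.4
```

```bash
python3 - <<'E'
from rig import readout, viewer, job, env
from h import *
S=viewer.capture("scene");T=viewer.capture("top");pickle.dump((S,T),open("pics/c4.pkl","wb"))
f=lambda im,x,y:cv2.resize(im[y:y+60,x:x+40],(400,600),interpolation=cv2.INTER_CUBIC)[:,:,::-1]
cv2.imwrite("pics/hold4.png",np.hstack([f(S["pixels"],349,152),f(T["pixels"],255,176)]))
o=readout.observe(); print(o["tool_pos"],o["ft_force"],o["moment"])
E
```

```text
[501.78141315 117.95064344 166.26421567] [-2.33439091 -0.33478291 13.24706644] [-0.09204069  0.32834077 -0.03519329]
```

View pics/hold4.png

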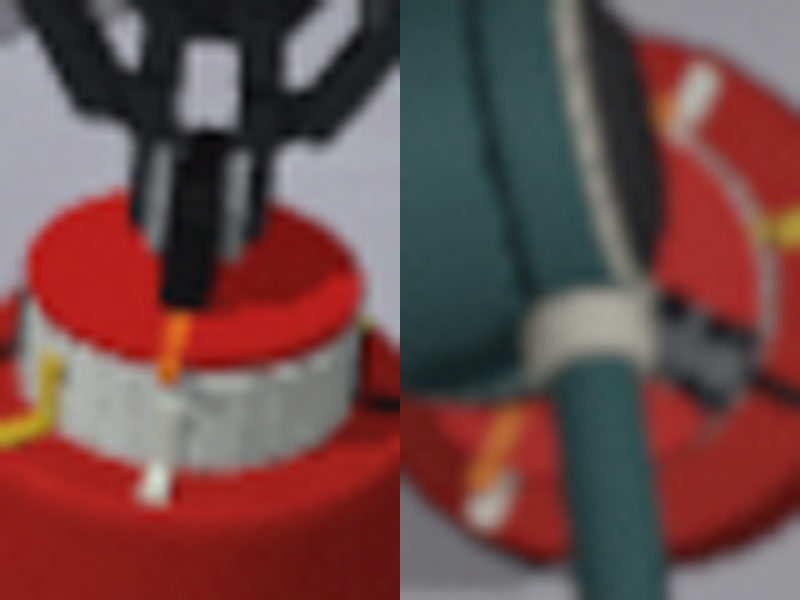

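Seated: the disc lies on the collar and the nose meets the white mark at crop (165,375). Now I twist clockwise.

>>> apply_moves(
  motion=[
    [[0,0,-0.02],0.4],
    [[0,0,0],0.6],
    [[0,0,0],0.6],
    [[0,0,0],0.6],
    [[0,0,0],0],
  ],
)

```text
time_s: 13.12
tool_pos: [502.3, 118.2, 166.3]
ee_rot: [179.9, 0.0, 135.0]
ft_force: [2.4, 0.8, 9.0]
grip_width: 15.1
grasp_force: 60.6
```

>>> apply_moves(
  motion=[
    [[0,0,0],0.7],
    [[0,0,0],0.7],
    [[0,0,0],0.7],
    [[0,0,0],0.7],
    [[0,0,0],0.6],
    [[0,0,0],0],
    [[0,0,0],0],
  ],
)

```text
time_s: 14.0
tool_pos: [502.2, 118.2, 166.3]
ee_rot: [179.9, -0.0, 107.8]
ft_force: [0.7, 1.5, 8.4]
grip_width: 14.9
grasp_force: 60.6
```

```bash
python3 - <<'E'
from rig import readout, viewer, job, env
from h import *
S=viewer.capture("scene");T=viewer.capture("top");pickle.dump((S,T),open("pics/c5.pkl","wb"))
f=lambda im,x,y:cv2.resize(im[y:y+60,x:x+40],(400,600),interpolation=cv2.INTER_CUBIC)[:,:,::-1]
cv2.imwrite("pics/hold5.png",np.hstack([f(S["pixels"],349,152),f(T["pixels"],255,176)]))
o=readout.observe(); print(o["tool_pos"],o["ee_rot"],o["ft_force"],o["moment"],o["grasp_force"])
E
```

```text
[502.25364218 118.22341103 166.2885481 ] [ 1.79933145e+02 -4.33898890e-02  1.07847855e+02] [1.08373179 0.70914712 8.35772513] [ 0.00428206 -0.15041941 -0.10035611] 60.57178974151611
```

View pics/hold5.png

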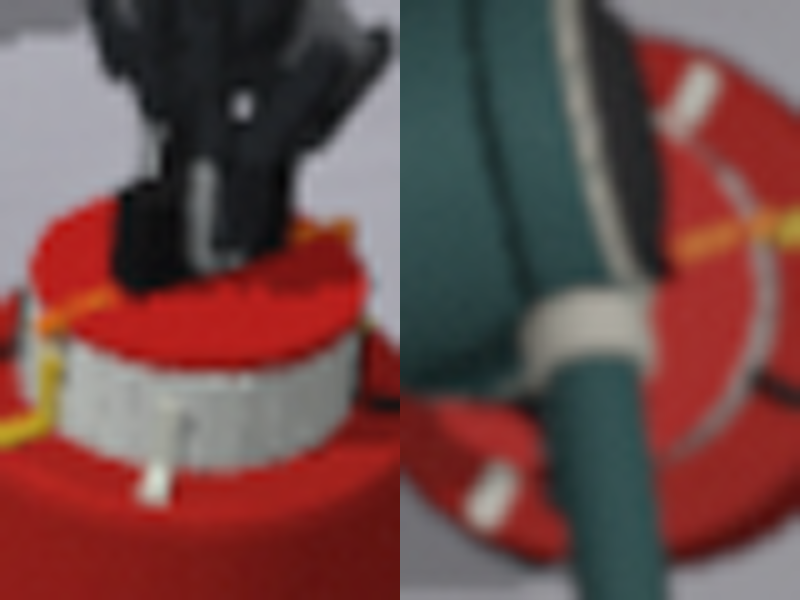

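The lid's nose now lines up with the yellow mark, at scene crop (45,330) and top crop (770,228). It sits flat and is firmly gripped. I'll hold over a second, then hand in.

>>> apply_moves(
  motion=[
    [[0,0,0],0],
    [[0,0,0],0],
    [[0,0,0],0],
    [[0,0,0],0],
    [[0,0,0],0],
    [[0,0,0],0],
    [[0,0,0],0],
    [[0,0,0],0],
    [[0,0,0],0],
    [[0,0,0],0],
    [[0,0,0],0],
    [[0,0,0],0],
  ],
)

```text
time_s: 15.6
tool_pos: [502.3, 118.2, 166.3]
ee_rot: [179.9, -0.0, 107.8]
ft_force: [1.2, 0.9, 8.8]
grip_width: 14.9
grasp_force: 60.6
```

```bash
python3 -c "
from rig import readout, job
o=readout.observe(); print(o['ee_rot'],o['grasp_force'])
print(job.job_done())"
```

```text
[ 1.79933833e+02 -4.38016869e-02  1.07849814e+02] 60.57218134403229
the job is handed in; nothing more can be done
None
```

I seated the red lid flat in the chopper, twisted it clockwise to line up with the yellow mark and handed the job in at about 16 s with the gripper still holding it (about 60 N); no verdict was returned.

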